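# Pull the electrode tweezers off charge and hold the set gap round a seed

### The job

The cordless electrode tweezers are on charge: take them by their ribbed finger pads, pull the plug at their tail out of the dock's sprung socket, and bring the two electrode discs down, one on each side of the single pea in the small round dish and at its height. Squeeze the tweezers to the 16 mm gap marked by the long line on their gauge, without touching the pea or its dish, without ever letting the discs come together and leaving the other things alone. Finish while holding them there by the pads, level and steady at that gap, ready for the pulse.

Things in the scene. Friction and masses are not known exactly. Their poses are not given: they have to be found in the camera images.
- finger_pads (a point): Where to grasp the docked tweezers: midway between their two ribbed grey finger pads, 50 mm above the bench. Axes: -x along the tweezers to the electrode tips, +x to the tail plug, y the line along which the legs are squeezed, z up. Each pad is 36 mm long (x), 15 mm high (z), its middle here; a guard 2 mm proud stands at its tip end, 18 mm off. Pads' outer faces: 34 mm apart relaxed.
- tweezers: Sprung tweezers, 176 mm long, about 48 g; origin between the leg hinges, 60 mm from finger_pads to the tail, same axes; balances 38 mm from finger_pads to the tail. Pads' outer faces are 22 mm apart at the 16 mm disc gap; 1 mm there is 1.67 mm of gap. Each pad takes about 6.5 N to start moving, 10.5 N at 16 mm gap, 13.5 N when the discs meet.
- disc_mid (a point): Point of the tweezers midway between the electrode discs: 40 mm from finger_pads to the tips (-x) and 30 mm below it. The discs are steel, 10 mm across, 1.6 mm thick, upright, face to face, each on a thin stem that hangs from the tip of a leg. Same axes.
- left_disc (a point): Centre of the inner face of the disc on the leg at the tweezers' +y side. The gap is the distance from here to right_disc: 36 mm relaxed, to be 16 mm.
- right_disc (a point): Centre of the inner face of the disc on the -y leg. A flat bow gauge fixed to the +y leg passes over the -y leg near its tip: a line for every 4 mm of gap, and the one long line, right across the bow, meets the index marks on the -y leg at 16 mm.
- left_leg (a joint): How far each leg is squeezed, rad (both legs move alike): 0 relaxed (gap 36 mm), 0.100 at the 16 mm gap, 0.176 with the discs almost touching; gap = 16 mm + 200 mm x sin(0.100 - value). A spring returns it to 0.
- plug (a point): End of the black plug at the tail, 131 mm from finger_pads (+x), same height. The plug is 23 x 14 x 8 mm, 21 mm of it in the socket; the white handle before it (46 x 20 x 16 mm) rests on the dock's cradle between two low cheeks.
- socket (a point): Centre of the mouth of the dock's socket, 50 mm above the bench. -x points straight out of it, along the docked tweezers: the plug is pulled this way. A sprung steel ball holds it with about 9 N; the plug is clear of the socket after 25 mm, the handle clear of the cradle's cheeks after 55 mm or when lifted.
- dock: Charging dock, fixed to the bench: white housing 72 x 78 x 73 mm, grey cradle 52 mm long and 50 mm high in front. Origin on the bench under the socket's mouth, front to its -x.
- pea_centre (a point): Centre of the single pea, 8 mm across, 13 mm above the bench, on an 8 mm wide stub of tube in the middle of the small round glass dish. It stands left or right of the dock; the other side has a wider flat dish with many small seeds.
- seed_dish: Small glass dish with stub and pea, all fixed: 60 mm across, rim 10 mm high; origin at the centre of its underside.
- wide_dish: Bystander: flat petri dish 84 mm across, 12 mm high, with many small seeds; leave it alone.
- pen: Bystander: pen lying on the bench, 145 mm long; leave it alone.
- dropper: Bystander: small dropper bottle, 40 mm across, 106 mm high; leave it alone.
- beaker: Bystander: small plastic beaker, 46 mm across, 42 mm high; leave it alone.
- jar: Bystander: sample jar, 44 mm across, 60 mm high; leave it alone.
Things that resemble listed ones, but are neither listed nor needed, are in the scene too. What is shaped like the seed_dish but blue or pink is not meant.

How it is judged:
By the outcome, as a careful person would: the job done as asked, in the order asked, and still so for the second after the job is handed in, while the arm keeps its last pose, push and grip.
It also fails if it takes over 48 s, if anything falls off the work surface, if the arm or the gripper's body presses on something with over 40 N, if the wrist force passes 120 N, or if a joint passes its speed limit or range.

### The arm

A 7-joint arm with a two-finger parallel gripper is mounted at the origin on a cart in front of the work surface, level with it; the furniture and walls round the work are solid. World frame = base frame: x ahead of the robot, y to its left, z up, the work surface at z = 0. Lengths are in m, angles in rad, forces in N, time in s.
With the tool pointing down it reaches from about 0.4 to 0.875 m from the base axis. Payload 19.3 kg.
Tool frame: the origin (TCP) lies at the very end of the fingers, on their centre line; the grasp point (between the pads) lies 19 mm behind it; z points along the fingers, y is the direction in which the jaws open and shut (so a half turn about z gives the same grasp; the last joint's range is limited). The gripper opens to 85 mm and grips with 20 to 120 N. Pads are 22 mm wide; open, the fingers measure 114 mm over their backs; the gripper's body (76 mm by 85 mm) begins 54 mm behind the grasp point. The pads swing forward as they close: fully open they stand 13 mm farther back than shut.
Start: joints at [-1.231, 0.521, -0.036, 1.599, 0.021, 1.021, -0.113], TCP at [0.249, 0.573, 0.231] pointing down, gripper open.
Joint ranges: [-2.91, 2.91], [-0.3, 2.13], [-1.5, 1.42], [0.17, 2.43], [-1.26, 4.41], [0.16, 1.93], [-2.52, 2.52]. Speed limits (rad/s): [1.89, 1.89, 2.39, 2.39, 3.01, 3.01, 3.01].

### API

Orientations are given as [roll, pitch, yaw] about the fixed x, y, z axes, in that order (R = Rz(yaw) Ry(pitch) Rx(roll)).
In Python, from workcell import bot, vision, job_done gives the robot as it stands.
- The arm moves only by the tool arm_command, never from a script. Its arguments are lists of equal length, an entry for each row: "gripper": the finger opening in cm, from 0 to 8.54; "slide": the shift along the tool's x, y, z in cm, a list of three; "turn": the turn, a rotation vector about the tool's x, y, z in degrees, a list of three. A call has 1 to 5 rows; each row is the pose to reach, as a shift and turn from the pose commanded when the call began, along the tool's axes at that moment; what a row does not reach only later rows make up. A row lasts 1/8 s, in which the tool goes at most 62.5 mm and 10.7 degrees, less where a joint would pass 70% of its speed; a pose out of reach is approached as far as the arm can. A call with a gripper value outside its range is refused whole. The fingers move at their own pace and stop on an object; "force" is the grip in N (left out, the last holds). Time passes only in rows, so rows that repeat a pose let the fingers close. It gives the time, the measured TCP pose, the force and the opening at its end, in the units of the state.
- bot.observe(): the state, without advancing time (a new reading comes with each control period).
- vision.grab_frame(name): name is "scene" or "top" or "wrist"; returns the picture (384x512x3 uint8, blue, green, red); there is no depth.
- vision.camera_model(name): a dict with "mtx" (3x3 intrinsics, pixels), "T" (4x4, takes a point from camera to world coordinates). Camera axes: x right, y down, z forward; pixel columns grow to the right and rows downward; lengths in m; the calibration is good to about 2 mm. A picture is of the moment at which its call begins: read the wrist's pose just before it. camera_model takes no time and is no camera call; for the wrist camera it gives the pose at the moment of the call.
- job_done(): hands the job in, once; it reports no verdict.
The state is a dict: "clock": time; "qpos": joint angles; "qd": joint speeds; "joint_efforts": joint torques, N m; "position": TCP position; "tool_rot": TCP orientation; "force": force on the tool from outside, world axes, zero at the start; "moment": the same for the moment, N m; "grip_width": finger opening in m.
Only numpy, scipy, OpenCV 4.12 (cv2) and the standard library are available. Lean on these libraries where they do the work, as an engineer would, in place of code of your own. Each camera call takes 0.05 s, during which the arm holds its last target. There are 200 camera calls.

## Working session

There is one attempt and no reset: what is moved stays moved. The work goes in short steps, Python scripts to look and compute and a tool call to move; the robot and the scene stay as the last step left them, time stands still between calls to the robot, and variables do not carry over. Pictures are saved under pics/ and viewed, about 8 in all and at most 12, crops included, and the job is handed in when it is done.

Besides the shell and the picture viewer there is one more tool, called after ">>>" by a JSON object that holds its "name" and its "arguments". arm_command: Moves the arm, as the interface text tells. Its arguments: {"type":"object","properties":{"gripper":{"type":"array","items":{"type":"number"}},"slide":{"type":"array","items":{"type":"array","items":{"type":"number"}}},"turn":{"type":"array","items":{"type":"array","items":{"type":"number"}}},"force":{"type":"number"}},"required":["gripper","slide","turn"]}

```bash
mkdir -p pics; python3 - <<'E'
from workcell import bot,vision
import cv2
for n in ("scene","top"):
    im=vision.grab_frame(n); cv2.imwrite(f"pics/{n}0.png",cv2.resize(im,None,fx=1.5,fy=1.5,interpolation=cv2.INTER_CUBIC))
    m=vision.camera_model(n); print(n,m["mtx"].round(1).tolist(),m["T"].round(4).tolist())
s=bot.observe();print(s)
E
```

```text
scene [[389.1, 0.0, 250.3], [0.0, 389.1, 188.0], [0.0, 0.0, 1.0]] [[0.6232, -0.3757, 0.6859, -0.2357], [-0.782, -0.3135, 0.5388, -0.4878], [0.0126, -0.8721, -0.4891, 0.5942], [0.0, 0.0, 0.0, 1.0]]
top [[444.3, 0.0, 253.9], [0.0, 444.3, 185.6], [0.0, 0.0, 1.0]] [[-0.0179, -0.9883, 0.1513, 0.3737], [-0.9998, 0.0163, -0.0116, 0.1224], [0.009, -0.1515, -0.9884, 1.084], [0.0, 0.0, 0.0, 1.0]]
{'clock': 0.1, 'qpos': array([-1.23120139,  0.52195976, -0.03631189,  1.59994016,  0.02121019,
        1.02108226, -0.11278553]), 'qd': array([ 0.00037201,  0.00042696,  0.00228893,  0.00029713,  0.0007335 ,
       -0.00087381, -0.00071943]), 'joint_efforts': array([ 3.26459500e-03, -9.28475261e+01,  1.98382013e+00, -3.70524859e+01,
        1.81532290e-02,  5.42152760e-03, -2.07519548e-05]), 'position': array([0.24893797, 0.57296544, 0.23078401]), 'tool_rot': array([-3.14059198e+00,  8.56464037e-05,  2.73179291e+00]), 'force': array([-0.91647843,  0.12470708,  0.16569209]), 'moment': array([-0.01260888,  0.00167803, -0.0010488 ]), 'grip_width': 0.08556499951431626}
```

View pics/scene0.png

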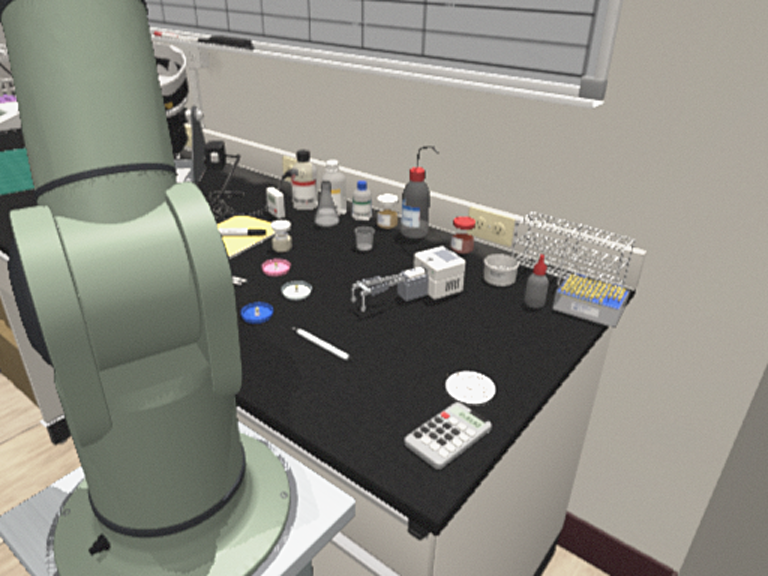

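View pics/top0.png

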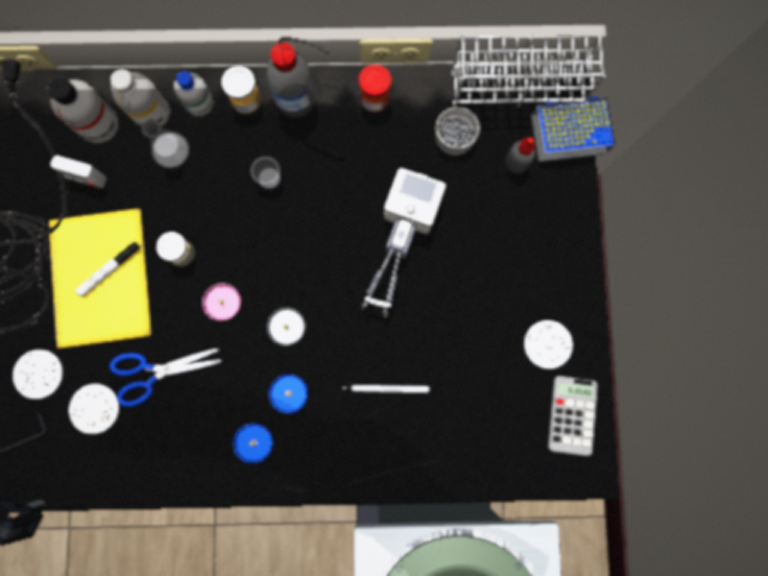

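The scene view shows the dock with the tweezers pointing towards the robot's near-left. In the top view the dock is at about (414,200), the tweezers' handle at (401,236), the tips at (377,308), the white pea dish at (286,326) and the pen at (390,388).

```bash
cat > h.py <<'E'
import numpy as np, cv2
from scipy.spatial.transform import Rotation as R
from workcell import bot,vision
def ray(n,u,v,z,m=None):
    m=m or vision.camera_model(n); T=np.array(m["T"]);d=T[:3,:3]@np.linalg.solve(m["mtx"],[u,v,1])
    return T[:3,3]+d*(z-T[2,3])/d[2]
def proj(n,p,m=None):
    m=m or vision.camera_model(n); T=np.array(m["T"]); c=T[:3,:3].T@(np.array(p)-T[:3,3]); q=np.array(m["mtx"])@c; return q[:2]/q[2]
def pose():
    s=bot.observe(); return s,np.array(s["position"]),R.from_euler("xyz",s["tool_rot"])
def delta(p,yaw=None,rot=None):
    s,q,r=pose(); t=rot or R.from_euler("xyz",[np.pi,0,yaw])
    print("slide cm",(r.inv().apply(np.array(p)-q)*100).round(2),"turn deg",(r.inv()*t).as_rotvec(degrees=True).round(1))
E
python3 - <<'E'
from h import *
f=lambda u,v,z:ray("top",u/1.5,v/1.5,z).round(3)
print("handle",f(401,236,.058),"tips",f(378,303,.055),"dish",f(286,326,.013),"pen",f(347,388,.005),f(428,389,.005),"dock top",f(385,220,.073))
a=f(401,236,.058);b=f(378,303,.055);d=(b-a)[:2];print(np.degrees(np.arctan2(d[1],d[0])),np.hypot(*d))
E
```

```text
handle [0.598 0.077 0.058] tips [0.493 0.115 0.055] dish [0.463 0.264 0.013] pen [0.363 0.167 0.005] [0.359 0.038 0.005] dock top [0.62  0.102 0.073]
160.10456866523435 0.11166467659918242
```

```bash
python3 - <<'E'
from h import *
delta([.53,.102,.16],np.radians(160))
E
```

```text
slide cm [-44.54 -31.99   7.11] turn deg [-0.1  0.  -3.5]
```

>>> {"name": "arm_command", "arguments": {"gripper": [8.5, 8.5, 8.5, 8.5, 8.5], "slide": [[-5, -3.5, 0], [-10, -7, 1], [-15, -10.5, 2], [-20, -14, 3], [-25, -17.5, 4]], "turn": [[0, 0, -0.7], [0, 0, -1.4], [0, 0, -2.1], [0, 0, -2.8], [-0.1, 0, -3.5]]}}

```text
clock: 0.72
position: [0.4093, 0.3113, 0.1909]
tool_rot: [3.14, 0.0, 2.793]
force: [1.5, 0.1, -0.0]
grip_width: 0.0852
```

```bash
python3 - <<'E'
from h import *
delta([.53,.102,.16],np.radians(160))
E
```

```text
slide cm [-18.49 -15.56   3.07] turn deg [0.1 0.  0.1]
```

>>> {"name": "arm_command", "arguments": {"gripper": [8.5, 8.5, 8.5, 8.5, 8.5], "slide": [[-4.6, -3.9, 0.8], [-9.2, -7.8, 1.6], [-13.8, -11.7, 2.4], [-18.4, -15.5, 3.1], [-18.4, -15.5, 3.1]], "turn": [[0, 0, 0], [0, 0, 0], [0, 0, 0], [0, 0, 0], [0, 0, 0]]}}

```text
clock: 1.35
position: [0.5298, 0.0997, 0.1593]
tool_rot: [-3.141, 0.0, 2.786]
force: [-0.9, 0.2, -0.9]
grip_width: 0.0852
```

```bash
python3 - <<'E'
from h import *
s,p,r=pose();m=vision.camera_model("wrist");im=vision.grab_frame("wrist");cv2.imwrite("pics/w1.png",cv2.resize(im,None,fx=1.5,fy=1.5,interpolation=cv2.INTER_CUBIC))
np.savez("w1.npz",mtx=m["mtx"],T=m["T"]);print(p,s["tool_rot"],np.array(m["T"]).round(4).tolist())
E
```

```text
[0.52984684 0.09973997 0.1592709 ] [-3.14131945e+00  2.05825018e-04  2.78615043e+00] [[0.3495, 0.9008, 0.2576, 0.4645], [0.9369, -0.3359, -0.0964, 0.1242], [-0.0003, 0.275, -0.9614, 0.3025], [0.0, 0.0, 0.0, 1.0]]
```

View pics/w1.png

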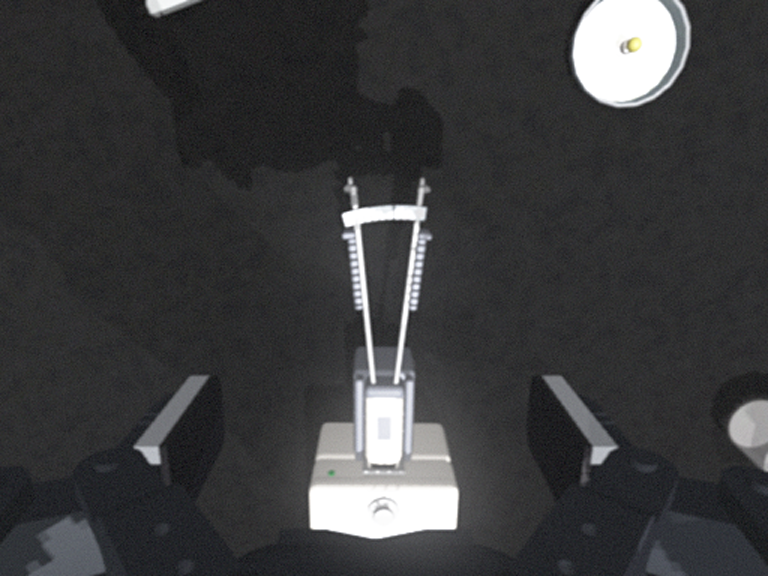

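The wrist view shows the ribbed pads centred at about (355,271) and (418,272), with their guards at row 237. The tips' midpoint is (386,187), the handle is at (384,425) and the pea at (635,44). The dock is at the bottom.

```bash
python3 - <<'E'
from h import *
m=dict(np.load("w1.npz"));f=lambda u,v,z:ray("wrist",u/1.5,v/1.5,z,m)
L=f(355,271,.056);Rr=f(418,272,.056);t=f(386,187,.05);h=f(384,425,.058);b=f(386.5,272,.056)
print("pads",b,np.linalg.norm(L-Rr),"guards",f(350,237,.056),f(424,238,.056),"tip",t,"handle",h,"tip-pad",np.linalg.norm(t-b),"h-pad",np.linalg.norm(h-b))
d=(t-h);y=np.arctan2(d[1],d[0]);print("yaw",np.degrees(y)); print("pea",f(635,44,.013),"wall",f(384,391,.058))
u=np.array([np.cos(y),np.sin(y),0]);g=(f(350,237,.056)+f(424,238,.056))/2;print("guard-pad along",(g-b)@u)
m2=vision.camera_model("top")
for n in [b,f(635,44,.013)]: print(proj("top",n)*1.5)
delta([b[0],b[1],.10],y)
E
```

```text
pads [0.52291803 0.10829589 0.056     ] 0.030929252737535523 guards [0.50048516 0.09778351 0.056     ] [0.5134024  0.13102559 0.056     ] tip [0.48479734 0.12212919 0.05      ] handle [0.60054462 0.07842027 0.058     ] tip-pad 0.040994473218430305 h-pad 0.0832012063797166
yaw 159.31227428704184
pea [0.46473194 0.26618146 0.013     ] wall [0.58187736 0.08528172 0.058     ]
guard-pad along 0.017102251387977097
[382.25554708 283.61500606]
[284.37231013 324.91324677]
slide cm [0.76 0.33 5.95] turn deg [ 0.  -0.   0.5]
```

```bash
python3 - <<'E'
from h import *
delta([.520,.109,.029],np.radians(159.3))
E
```

```text
slide cm [ 1.06  0.29 13.05] turn deg [ 0.  -0.   0.5]
```

>>> {"name": "arm_command", "arguments": {"gripper": [6, 6, 5, 5, 5], "slide": [[1.06, 0.29, 3.5], [1.06, 0.29, 7], [1.06, 0.29, 10], [1.06, 0.29, 12.5], [1.06, 0.29, 13.0]], "turn": [[0, 0, 0.5], [0, 0, 0.5], [0, 0, 0.5], [0, 0, 0.5], [0, 0, 0.5]], "force": 30}}

```text
clock: 2.02
position: [0.5185, 0.1121, 0.0289]
tool_rot: [3.141, -0.002, 2.786]
force: [-0.2, -0.6, 0.4]
grip_width: 0.0498
```

```bash
python3 - <<'E'
from h import *
s,p,r=pose();m=vision.camera_model("wrist");im=vision.grab_frame("wrist");cv2.imwrite("pics/w2.png",cv2.resize(im,None,fx=1.5,fy=1.5,interpolation=cv2.INTER_CUBIC))
np.savez("w2.npz",mtx=m["mtx"],T=m["T"]);print(p,s["tool_rot"],s["grip_width"])
E
```

```text
[0.51849241 0.11207724 0.02887765] [ 3.14098595e+00 -2.11923626e-03  2.78567919e+00] 0.049804800741792915
```

View pics/w2.png

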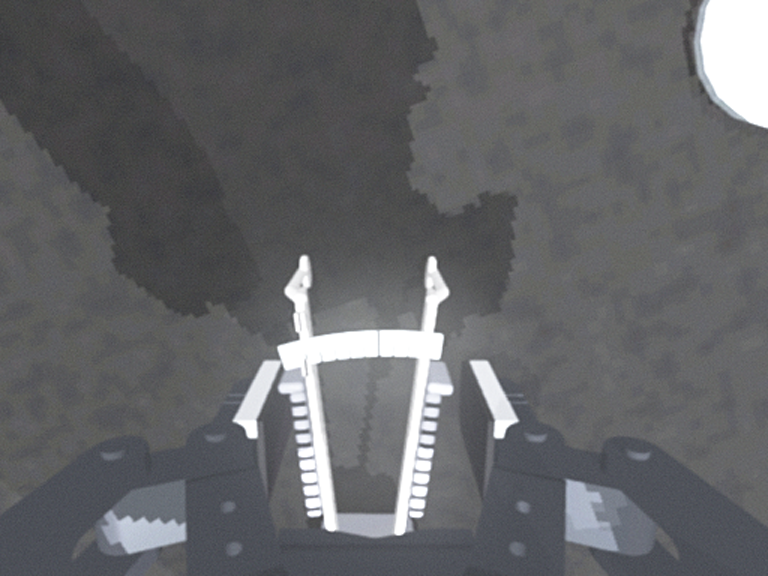

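```bash
python3 - <<'E'
from h import *
s,p,r=pose();m=dict(np.load("w2.npz"))
for z in (0,-5,-13,-21,-29,-38): print(z,[(proj("wrist",p+r.apply(np.array([11,y,z])/1000),m)*1.5).round(0) for y in (-25,25)])
f=lambda u,v,z:r.inv().apply(ray("wrist",u/1.5,v/1.5,z,m)-p).round(4)*1000
print("guard tool mm",f(291,381,.0575),f(440,380,.0575),f(282,385,.0575),f(450,384,.0575),"padtail",f(316,516,.0575),f(416,516,.0575))
print("bow line centre", f(365,345,.057))
E
```

```text
0 [array([291., 352.]), array([459., 351.])]
-5 [array([288., 358.]), array([462., 358.])]
-13 [array([284., 370.]), array([467., 370.])]
-21 [array([278., 383.]), array([472., 383.])]
-29 [array([272., 397.]), array([478., 397.])]
-38 [array([265., 416.]), array([485., 416.])]
guard tool mm [ 15.  -20.4 -28.2] [ 15.2  15.8 -28.2] [ 13.9 -22.7 -28.2] [ 14.1  18.2 -28.2] padtail [-23.9 -15.6 -28.3] [-23.9  10.7 -28.2]
bow line centre [ 24.1  -2.4 -27.7]
```

Wrist view: both fingers straddle the pads. The pads' midline is about 2.3 mm to the tool's -y side, and the finger fronts are about 3 mm short of the guards (row 381). I'll correct that and close gently.

>>> {"name": "arm_command", "arguments": {"gripper": [5, 5, 4, 3.4, 3.0], "slide": [[-0.1, -0.23, 0], [-0.1, -0.23, 0], [-0.1, -0.23, 0], [-0.1, -0.23, 0], [-0.1, -0.23, 0]], "turn": [[0, 0, 0], [0, 0, 0], [0, 0, 0], [0, 0, 0], [0, 0, 0]], "force": 40}}

```text
clock: 2.7
position: [0.5197, 0.1089, 0.0302]
tool_rot: [3.14, -0.0, 2.784]
force: [-2.6, 1.4, 2.7]
grip_width: 0.0299
```

>>> {"name": "arm_command", "arguments": {"gripper": [2.8, 2.8, 2.8, 2.8], "slide": [[0, 0, 0], [0, 0, 0], [0, 0, 0], [0, 0, 0]], "turn": [[0, 0, 0], [0, 0, 0], [0, 0, 0], [0, 0, 0]]}}

```text
clock: 3.2
position: [0.5196, 0.1087, 0.03]
tool_rot: [3.14, -0.0, 2.784]
force: [-4.3, 2.6, 2.6]
grip_width: 0.0284
```

```bash
python3 - <<'E'
from h import *
s,p,r=pose();m=vision.camera_model("wrist");im=vision.grab_frame("wrist");cv2.imwrite("pics/w3.png",cv2.resize(im,None,fx=1.5,fy=1.5,interpolation=cv2.INTER_CUBIC))
np.savez("w3.npz",mtx=m["mtx"],T=m["T"]);print(p,s["tool_rot"],s["grip_width"],s["force"],s["moment"])
E
```

```text
[0.51963932 0.10869095 0.02997182] [ 3.14000526e+00 -2.66836631e-04  2.78412782e+00] 0.028427176896478844 [-4.31739299  2.63597387  2.56029029] [0.45384427 0.81275826 0.084391  ]
```

View pics/w3.png

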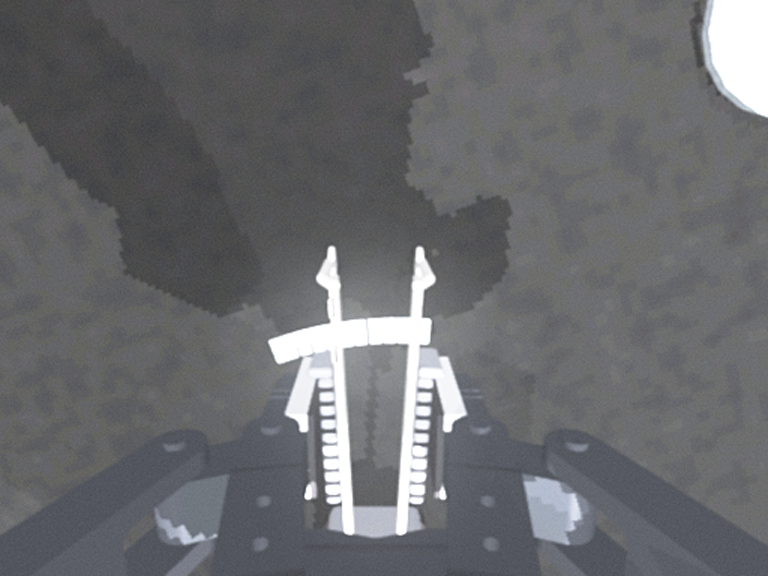

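The fingers have closed on the pads just behind the guards; the legs are part-squeezed, with the tips at (331,255) and (420,255). Now I'll pull straight out along tool +x.

>>> {"name": "arm_command", "arguments": {"gripper": [2.7, 2.7, 2.7, 2.7, 2.7], "slide": [[0.4, 0, 0], [0.8, 0, 0], [1.2, 0, 0], [1.7, 0, 0], [2.2, 0, 0]], "turn": [[0, 0, 0], [0, 0, 0], [0, 0, 0], [0, 0, 0], [0, 0, 0]]}}

```text
clock: 3.88
position: [0.4989, 0.1163, 0.03]
tool_rot: [3.14, 0.0, 2.784]
force: [1.2, 0.1, 0.9]
grip_width: 0.027
```

>>> {"name": "arm_command", "arguments": {"gripper": [2.7, 2.7, 2.7, 2.7, 2.7], "slide": [[0.6, 0, 0], [1.4, 0, 0], [2.3, 0, 0], [3.3, 0, 0], [4.2, 0, 0]], "turn": [[0, 0, 0], [0, 0, 0], [0, 0, 0], [0, 0, 0], [0, 0, 0]]}}

```text
clock: 4.5
position: [0.459, 0.1314, 0.03]
tool_rot: [3.14, -0.0, 2.784]
force: [0.3, 0.7, -1.0]
grip_width: 0.027
```

```bash
python3 - <<'E'
from h import *
s,p,r=pose();m=vision.camera_model("wrist");im=vision.grab_frame("wrist");im=cv2.resize(im,None,fx=1.5,fy=1.5,interpolation=cv2.INTER_CUBIC)
np.savez("w4.npz",mtx=m["mtx"],T=m["T"]);print(p,s["tool_rot"],s["grip_width"],s["force"],s["moment"])
sc=vision.grab_frame("scene")[150:230,210:320];sc=cv2.resize(sc,(770,560),interpolation=cv2.INTER_CUBIC)[:, :]
a=cv2.resize(im,(400,300));b=cv2.resize(sc,(400,291));o=np.zeros((600,800,3),np.uint8);o[:576,:384]=im[:,190:574];o[:582-0,384:800]=cv2.resize(sc,(416,582))if 0 else 0;o[:303,384:800]=cv2.resize(sc,(416,303));cv2.imwrite("pics/c4.png",o)
E
```

```text
[0.45904058 0.13136898 0.03000224] [ 3.14000794e+00 -2.22552669e-04  2.78449126e+00] 0.027037097294611817 [ 0.31060675  0.73518524 -0.97358928] [-0.03452271  0.03904863 -0.00185053]
```

View pics/c4.png

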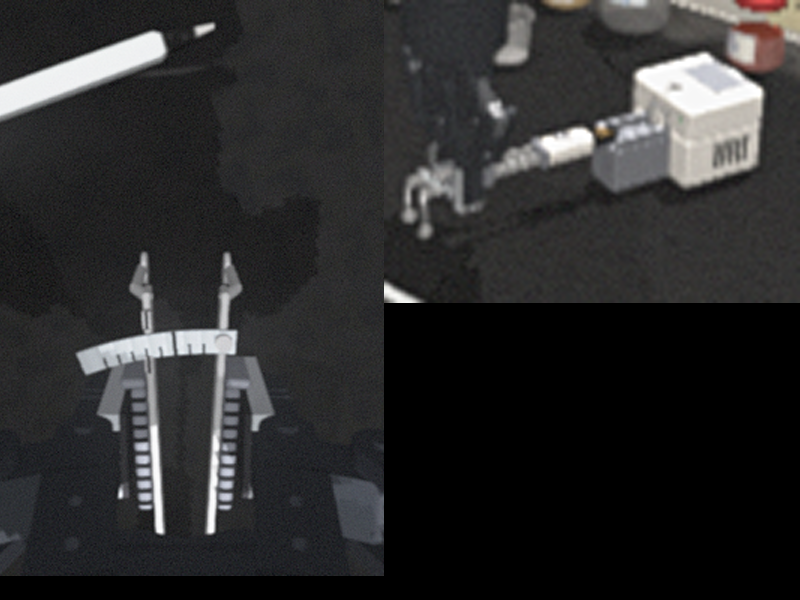

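The wrist crop shows the pads held with the guards at (133,383) and (240,382). The gauge's long line is at (173,345), so the gap is still wider than 16 mm. In the scene crop the plug is clear of the dock and the tweezers are level. Next I'll lift and hover over the pea.

```bash
python3 - <<'E'
from h import *
s,p,r=pose();m=dict(np.load("w4.npz"))
f=lambda u,v,z:(r.inv().apply(ray("wrist",(u+190)/1.5,v/1.5,z,m)-p)*1000).round(1)
print("guards",f(133,383,.0575),f(240,382,.0575),"tip",f(145,255,.025),f(227,255,.025),"bend",f(137,285,.05),f(233,285,.05))
for q in ([36,-2,.02],[36,0,.02],[36,2,.02]):
    w=p+r.apply(np.array([q[0],q[1],0])/1000);w[2]=q[2];print(q,proj("wrist",w,m)*1.5-[190,0])
pea=np.array([.4647,.2662,0]);t=pea-r.apply([.036,0,0]);t[2]=.06;delta(t,rot=r);print(t)
E
```

```text
guards [ 13.2 -12.8 -27.5] [ 13.4  13.4 -27.5] tip [ 38.4 -11.7   5. ] [38.3 12.3  5.1] bend [ 36.1 -11.9 -20. ] [ 36.   11.8 -20. ]
[36, -2, 0.02] [178.42804902 259.28715369]
[36, 0, 0.02] [185.0262621  259.26988085]
[36, 2, 0.02] [191.62434116 259.25260836]
slide cm [ 0.55 12.83 -2.98] turn deg [0. 0. 0.]
[0.49843679 0.25363701 0.06      ]
```

>>> {"name": "arm_command", "arguments": {"gripper": [2.7, 2.7, 2.7, 2.7, 2.7], "slide": [[0, 0, -1.5], [0, 1, -3], [0.2, 4, -3], [0.4, 7, -3], [0.5, 9.5, -3]], "turn": [[0, 0, 0], [0, 0, 0], [0, 0, 0], [0, 0, 0], [0, 0, 0]]}}

```text
clock: 5.22
position: [0.4892, 0.2229, 0.0614]
tool_rot: [3.139, 0.001, 2.784]
force: [-0.0, -0.8, 0.2]
grip_width: 0.0271
```

>>> {"name": "arm_command", "arguments": {"gripper": [2.7, 2.7, 2.7, 2.7], "slide": [[0, 2, 0], [0, 3.3, 0], [0, 3.3, 0], [0, 3.3, 0]], "turn": [[0, 0, 0], [0, 0, 0], [0, 0, 0], [0, 0, 0]]}}

```text
clock: 5.72
position: [0.4998, 0.2517, 0.0602]
tool_rot: [3.141, -0.0, 2.783]
force: [-0.1, 0.1, 0.0]
grip_width: 0.0274
```

```bash
python3 - <<'E'
from h import *
s,p,r=pose();m=vision.camera_model("wrist");im=vision.grab_frame("wrist")
np.savez("w5.npz",mtx=m["mtx"],T=m["T"]);print(p,s["tool_rot"],s["grip_width"],s["force"])
cv2.imwrite("pics/w5.png",cv2.resize(im[110:310,150:350],(600,600),interpolation=cv2.INTER_CUBIC))
E
```

```text
[0.49980773 0.25165878 0.06022866] [ 3.14062959e+00 -7.91495825e-05  2.78332642e+00] 0.027391545314270606 [-0.0619595   0.09540235  0.03810379]
```

View pics/w5.png

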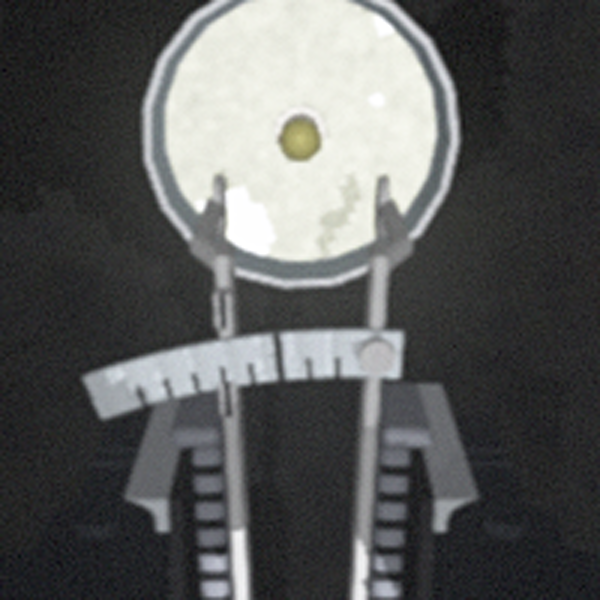

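The crop shows the pea at (299,139), the discs at about (219,190) and (383,190) just above the dish, and the gauge at about 24 mm.

```bash
python3 - <<'E'
from h import *
s,p,r=pose();m=dict(np.load("w5.npz"))
f=lambda u,v,z:(r.inv().apply(ray("wrist",u/3+150,v/3+110,z,m)-p)*1000).round(1)
P=f(299,139,.013);print("pea tool",P, "world",ray("wrist",299/3+150,139/3+110,.013,m))
c=f(301,131,.010);print("rim centre",c)
for x,y,z in [(36,0,.0502),(36,12,.0502),(36,-12,.0502),(41,12,.0502),(36,12,.0452),(36,12,.0552)]:
    w=p+r.apply(np.array([x,y,0])/1000);w[2]=z;print((x,y,z),(proj("wrist",w,m)-[150,110])*3)
print("guards",f(196,438,.0877),f(406,438,.0877),"bend",f(208,240,.0802),f(396,240,.0802))
E
```

```text
pea tool [37.6 -0.2 47.3] world [0.4645945  0.26472658 0.013     ]
rim centre [38.6  0.2 50.3]
(36, 0, 0.0502) [299.86241646 190.68846689]
(36, 12, 0.0502) [378.98790191 190.56610664]
(36, -12, 0.0502) [220.73132555 190.8108358 ]
(41, 12, 0.0502) [379.64090741 158.02494968]
(36, 12, 0.0452) [376.60681315 183.66410072]
(36, 12, 0.0552) [381.51975826 197.90513904]
guards [ 13.3 -12.8 -27.4] [ 13.2  13.  -27.4] bend [ 36.4 -11.4 -19.9] [ 36.4  11.9 -19.9]
```

>>> {"name": "arm_command", "arguments": {"gripper": [2.7, 2.7, 2.7, 2.7, 2.7], "slide": [[0.22, 0, 0.7], [0.22, 0, 1.7], [0.22, 0, 2.7], [0.22, 0, 3.5], [0.22, 0, 3.7]], "turn": [[0, 0, 0], [0, 0, 0], [0, 0, 0], [0, 0, 0], [0, 0, 0]]}}

```text
clock: 6.4
position: [0.4976, 0.2533, 0.0225]
tool_rot: [3.141, -0.001, 2.784]
force: [-0.2, 0.7, -1.1]
grip_width: 0.0272
```

>>> {"name": "arm_command", "arguments": {"gripper": [2.5, 2.4, 2.3, 2.3], "slide": [[0, 0, 0], [0, 0, 0], [0, 0, 0], [0, 0, 0]], "turn": [[0, 0, 0], [0, 0, 0], [0, 0, 0], [0, 0, 0]]}}

```text
clock: 6.9
position: [0.498, 0.2535, 0.0234]
tool_rot: [3.14, 0.0, 2.784]
force: [-0.4, -0.8, -0.9]
grip_width: 0.023
```

```bash
python3 - <<'E'
from h import *
s,p,r=pose();m=vision.camera_model("wrist");im=vision.grab_frame("wrist")
np.savez("w6.npz",mtx=m["mtx"],T=m["T"]);print(p,s["tool_rot"],s["grip_width"],s["force"])
o=np.zeros((600,800,3),np.uint8);o[:,:450]=cv2.resize(im[110:310,175:325],(450,600),interpolation=cv2.INTER_CUBIC)
u,v=proj("scene",[.465,.265,.03]).astype(int);sc=vision.grab_frame("scene")[v-25:v+25,u-25:u+25];print(u,v)
o[:350,450:]=cv2.resize(sc,(350,350),interpolation=cv2.INTER_CUBIC);cv2.imwrite("pics/c6.png",o)
E
```

```text
[0.49798671 0.25352812 0.02342509] [3.13966979e+00 2.00688547e-04 2.78408486e+00] 0.022987115659834474 [-0.35517192 -0.78772529 -0.94406211]
197 185
```

View pics/c6.png

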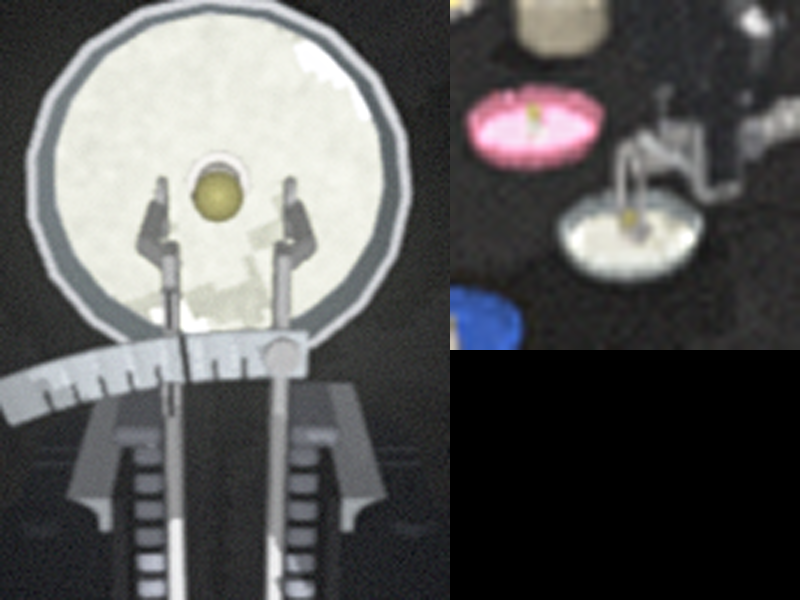

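The crop shows the pea at (218,195) and the disc stems at (163,180) and (290,180), so the discs' middle is about 1 mm to the right of the pea. The long line at (182,355) is close to the index at (171,…).

```bash
python3 - <<'E'
from h import *
s,p,r=pose();m=dict(np.load("w6.npz"))
f=lambda u,v,z:(r.inv().apply(ray("wrist",u/3+175,v/3+110,z,m)-p)*1000).round(1)
print("pea",f(218,195,.013),"rim",f(219,173,.010))
for x in(30,35,40):
  for z in (.008,.013,.018):
    print((x,z),[((proj("wrist",np.r_[(p+r.apply(np.array([x,y,0])/1000))[:2],z],m)-[175,110])*3).round(0) for y in (-9,9)])
print("mid disc",f(163,190,.013),f(290,190,.013),"guards",f(135,437,.0512),f(317,437,.0512),"bend",f(150,245,.0435),f(303,245,.0435))
E
```

```text
pea [35.2 -1.  10.4] rim [38.  -0.9 13.4]
(30, 0.008) [array([168., 220.]), array([282., 220.])]
(30, 0.013) [array([166., 228.]), array([283., 228.])]
(30, 0.018) [array([164., 236.]), array([285., 236.])]
(35, 0.008) [array([167., 189.]), array([282., 189.])]
(35, 0.013) [array([166., 196.]), array([284., 196.])]
(35, 0.018) [array([164., 204.]), array([286., 203.])]
(40, 0.008) [array([167., 158.]), array([282., 157.])]
(40, 0.013) [array([165., 164.]), array([284., 164.])]
(40, 0.018) [array([163., 170.]), array([286., 170.])]
mid disc [36.  -9.4 10.3] [35.9  9.9 10.4] guards [ 13.5 -11.  -27.9] [ 13.4  11.3 -27.8] bend [ 35.7  -9.3 -20.2] [ 35.7   9.7 -20.1]
```

>>> {"name": "arm_command", "arguments": {"gripper": [2.25, 2.2, 2.2, 2.2], "slide": [[0, -0.1, 0], [0, -0.1, 0], [0, -0.1, 0], [0, -0.1, 0]], "turn": [[0, 0, 0], [0, 0, 0], [0, 0, 0], [0, 0, 0]]}}

```text
clock: 7.5
position: [0.4976, 0.2526, 0.0233]
tool_rot: [3.14, 0.0, 2.784]
force: [0.3, -0.3, -0.4]
grip_width: 0.0224
```

```bash
python3 - <<'E'
from h import *
s,p,r=pose();m=vision.camera_model("wrist");im=np.mean([vision.grab_frame("wrist").astype(float) for _ in range(6)],0).astype(np.uint8)
np.savez("w7.npz",mtx=m["mtx"],T=m["T"]);print(p,s["tool_rot"],s["grip_width"],s["force"])
o=np.zeros((600,800,3),np.uint8);o[:,:400]=cv2.resize(im[155:245,215:275],(400,600),interpolation=cv2.INTER_CUBIC)
g=[vision.grab_frame("scene")[155:205,180:230].astype(float) for _ in range(6)];sc=np.mean(g,0).astype(np.uint8)
o[:400,400:]=cv2.resize(sc,(400,400),interpolation=cv2.INTER_CUBIC);cv2.imwrite("pics/c7.png",o)
E
```

```text
[0.49756486 0.25256759 0.02325073] [3.13985452e+00 2.83986829e-05 2.78410741e+00] 0.022435940910637334 [ 0.26052499 -0.33545211 -0.42476938]
```

View pics/c7.png

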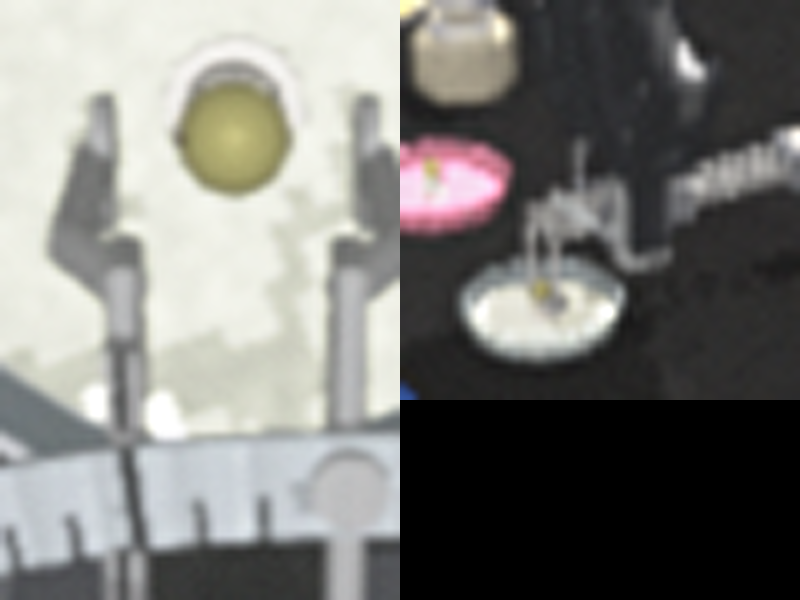

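```bash
python3 - <<'E'
from h import *
s,p,r=pose();m=dict(np.load("w7.npz"));k=400/60
c=lambda q:((proj("wrist",q,m)-[215,155])*k).round(0)
print(s["grip_width"])
W=lambda x,y,z:np.r_[(p+r.apply(np.array([x,y,0])/1000))[:2],z]
a=np.linspace(0,2*np.pi,41)
for x0 in (33.5,35.3,37):
  for z0 in (.010,.0133,.017):
    q=np.array([c(W(x0+5*np.cos(t),-9.3,z0+.005*np.sin(t))) for t in a]);print(x0,z0,"rows",q[:,1].min(),q[:,1].max(),"cols",q[:,0].min(),q[:,0].max())
pe=(r.inv().apply(ray("wrist",235/k+215,138/k+155,.013,m)-p)*1000).round(1);print("pea",pe)
ctr=ray("wrist",235/k+215,138/k+155,.013,m)
S=lambda q:((proj("scene",q)-[180,155])*8+[400,0]).round(0)
print("scene pea",S(ctr),[ (y,S(W(35.3,y,.0133))) for y in(-9,9)], "z+5",S(W(35.3,-9,.0183)), "rim", S([ctr[0],ctr[1],.01]))
E
```

```text
0.0219713813014328
33.5 0.01 rows 77.0 220.0 cols 95.0 104.0
33.5 0.0133 rows 86.0 232.0 cols 93.0 101.0
33.5 0.017 rows 97.0 247.0 cols 89.0 98.0
35.3 0.01 rows 51.0 195.0 cols 95.0 103.0
35.3 0.0133 rows 60.0 207.0 cols 92.0 101.0
35.3 0.017 rows 71.0 221.0 cols 89.0 98.0
37 0.01 rows 27.0 171.0 cols 94.0 103.0
37 0.0133 rows 36.0 183.0 cols 92.0 100.0
37 0.017 rows 46.0 196.0 cols 88.0 97.0
pea [34.9  0.1 10.3]
scene pea [539. 284.] [(-9, array([548., 294.])), (9, array([528., 274.]))] z+5 [547. 283.] rim [539. 291.]
```

The discs are level with the pea sideways, but their front edge (row 95) shows they are about 1.8 mm short of it along the tweezers. I'll move forward that much.

>>> {"name": "arm_command", "arguments": {"gripper": [2.2, 2.2, 2.2, 2.2, 2.2], "slide": [[0.1, 0, 0], [0.18, 0, 0], [0.18, 0, 0], [0.18, 0, 0], [0.18, 0, 0]], "turn": [[0, 0, 0], [0, 0, 0], [0, 0, 0], [0, 0, 0], [0, 0, 0]]}}

```text
clock: 8.72
position: [0.4959, 0.2532, 0.0232]
tool_rot: [3.14, -0.0, 2.784]
force: [-0.1, 0.4, 0.0]
grip_width: 0.0221
```

```bash
python3 - <<'E'
from h import *
s,p,r=pose();m=vision.camera_model("wrist");im=np.mean([vision.grab_frame("wrist").astype(float) for _ in range(6)],0).astype(np.uint8)
np.savez("w8.npz",mtx=m["mtx"],T=m["T"]);print(p,s["tool_rot"],s["grip_width"],s["force"])
o=np.zeros((600,800,3),np.uint8);o[:,:400]=cv2.resize(im[155:245,215:275],(400,600),interpolation=cv2.INTER_CUBIC)
g=[vision.grab_frame("scene")[150:210,180:260].astype(float) for _ in range(6)];sc=np.mean(g,0).astype(np.uint8)
a=cv2.resize(sc,(400,300),interpolation=cv2.INTER_CUBIC);b=a.copy()
for x,z in((35,-10.),(-5,20),(-65,20),(-98,20),(-136,20)):
    W=np.r_[(p+r.apply(np.array([x,0,0])/1000))[:2],p[2]+z/1000];q=((proj("scene",W)-[180,150]+.5)*5);cv2.circle(b,tuple(q.astype(int)),2,(0,0,255),-1)
o[:300,400:]=a;o[300:,400:]=b;cv2.imwrite("pics/c8.png",o)
E
```

```text
[0.49586074 0.25317681 0.02322369] [ 3.13992936e+00 -1.69581738e-05  2.78410092e+00] 0.022088896568853014 [-0.11653384  0.4163668   0.0016086 ]
```

View pics/c8.png

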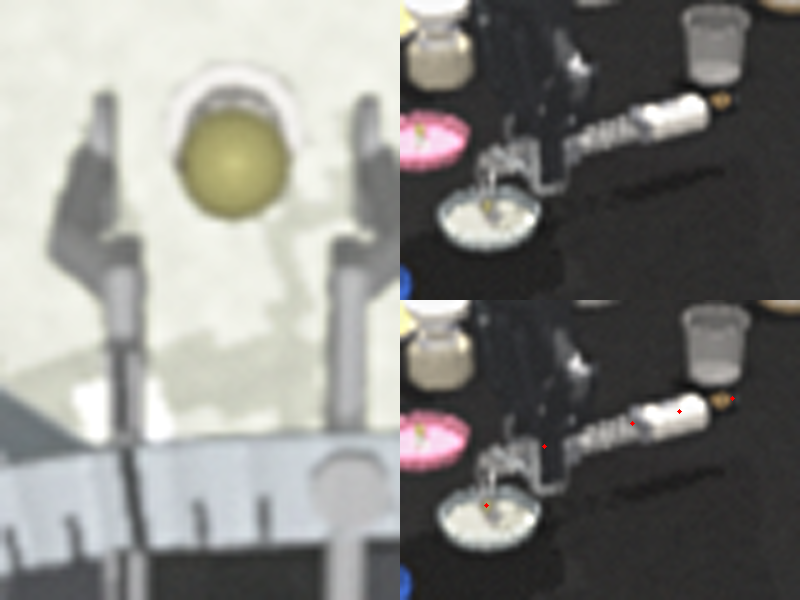

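The plug and handle lie on the predicted level line, so the tweezers are level. The pea centre (row 163) matches the disc centre (about row 165) and is midway between the discs. The long line is about 0.4 mm of gap short of the index, so I'll trim by a hair.

>>> {"name": "arm_command", "arguments": {"gripper": [2.18, 2.18, 2.18, 2.18, 2.18], "slide": [[0, 0, 0], [0, 0, 0], [0, 0, 0], [0, 0, 0], [0, 0, 0]], "turn": [[0, 0, 0], [0, 0, 0], [0, 0, 0], [0, 0, 0], [0, 0, 0]]}}

```text
clock: 9.95
position: [0.4959, 0.2532, 0.0232]
tool_rot: [3.14, 0.0, 2.784]
force: [-0.1, 0.2, -1.1]
grip_width: 0.0219
```

```bash
python3 - <<'E'
from h import *
s,p,r=pose();w=[];I=[]
for _ in range(6): I.append(vision.grab_frame("wrist").astype(float));w.append(bot.observe()["grip_width"])
im=np.mean(I,0).astype(np.uint8);print(p,s["tool_rot"],np.round(w,5),s["force"])
cv2.imwrite("pics/c9.png",cv2.resize(im[155:245,200:290],(600,600),interpolation=cv2.INTER_CUBIC))
E
```

```text
[0.49587648 0.25319038 0.02323308] [3.13988466e+00 3.06797631e-05 2.78414326e+00] [0.02228 0.02204 0.02153 0.02193 0.02183 0.022  ] [-0.08980199  0.15982536 -1.0788897 ]
```

View pics/c9.png

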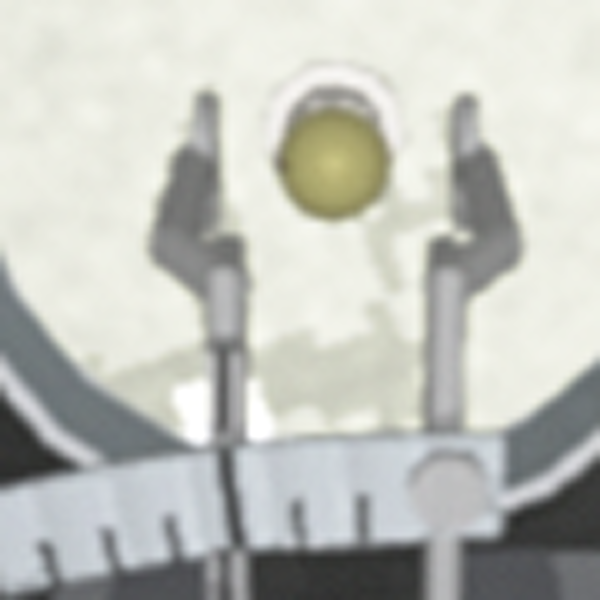

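The long line, mean column 230, meets the index at 226, which is about 0.25 mm of gap. The pea (333,165) is centred between the inner faces (217 and 455).

```bash
python3 -c "
from workcell import job_done
print(job_done())"
```

```text
the job is handed in; nothing more can be done
None
```

The tweezers are out of the dock and held by their finger pads, with one disc on each side of the pea, squeezed to about 16 mm. I handed the job in at about 10 s on the robot's clock. There was no sign of contact with the pea, its dish or anything else.

What the last checks showed:
- **Gap:** the gauge's long line was about 0.25 mm of gap off the index, on the wide side. The finger opening averaged about 21.9 mm (readings varied by ±0.3 mm), where 22 mm corresponds to the 16 mm gap. The distance between the inner disc faces in the picture came to about 16.3 mm.
- **Position:** the pea was midway between the discs, and the disc centres lined up with it along the tweezers, both to within a few tenths of a millimetre.
- **Height:** the disc height comes out at 13.2 mm against the pea's 13 mm. That is worked out from the tool pose rather than measured, so it is good to 1–2 mm.
- **Level and steady:** the handle and plug lay on the predicted level line in the scene view, and the external force was about 1 N.

No checks failed, but two needed small corrections. The discs were first about 1 mm off to one side and 1.8 mm short of the pea. The tweezers had also slid about 2.5 mm in the grip by the time the plug came out, until the fingers met the guards.

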